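# Seat the green thread comb in the press spindle

## Task

Take the green-handled thread comb from the tray and set it lengthwise on top of the steel press spindle, near the middle of the thread, feeling gently along for the grooves until all its teeth drop fully into the thread. Push it straight down with about 10 N (never more than 20 N) for a full second to check that it sits flat, then let go and leave it sitting there; leave the other combs and the brass nut where they are.

Things in the scene. Friction and masses are not known exactly. Their poses are not given: they have to be found in the camera images.
- green_comb_mid (a point): Centre of the loose green-handled thread comb, half-way up: 31 mm above its tooth tips, 31 mm below its top; z up, x lengthwise. Its green plastic grip, 40 (x) by 16 (y) by 38 mm tall, is the upper part; take it across the 16 mm. The lower 24 mm are steel leaves, 24 mm wide over all: keep fingertips at least 25 mm above the tooth tips. Mass about 0.12 kg.
- green_comb: The same comb; origin between its tooth tips. Two upright steel leaves, 46 mm long, 4 mm thick, 16 mm apart inside, each with 4 teeth below, 8 mm tall, 5.4 mm wide, 12 mm pitch. It starts upright on its teeth on the tray floor, 4 mm above the table, in any of the three places, roughly lengthwise with the tray. Turned end for end it fits as well.
- spindle_mid (a point): Point on the axis of the steel press spindle at the middle of its 130 mm long thread, 75 mm above the table; x along the spindle (level), z up. Right-hand thread, 12 mm pitch, 44 mm over the crests, 32 mm core, grooves about 7 mm wide. A 48 mm collar at each end. The comb's centre is about 51.5 mm above this point with its teeth on the crests, 45 mm when fully home.
- crest_mid (a point): Top of the thread at its middle, 22 mm above the axis point. Where the grooves lie along the axis differs each time and is NOT told by this or any other point: a comb centred here meets crests, and is shifted along the axis, either way, by up to 12 mm until its teeth find grooves (play about 1 mm either way). Sideways the comb should straddle the axis evenly: it stays put by friction, leaning about 0.07 rad for each mm it was set off-centre.
- stand: Grey stand, 240 (x) by 90 mm, bolted down, carrying the spindle's ends in rubber-lined vees; origin at the centre of its underside, x along the spindle. The vees are springy: beyond about 2 N of push the spindle sinks straight down, 1 mm per 4 N more, and rises when let go; the spindle's points move with it. It does not turn or slide.
- tray: Grey shallow plastic tray, 280 (x) by 90 mm, with a 12 mm high rim and 4 mm floor, fixed to the table; origin at the centre of its underside, on the table. It holds three combs end to end along its x, 88 mm apart, in any order.
- yellow_comb_mid (a point): Centre of the yellow-handled comb (8 mm pitch), same outer size as the green one; not to be used.
- blue_comb_mid (a point): Centre of the blue-handled comb (16 mm pitch), same outer size as the green one; not to be used.
- nut: Brass press nut (ring, 64 mm across, 30 mm high) on the table; leave it.
Mind the look-alikes: they are no part of the job. Leave any pink or red look-alike of the green_comb alone.

How it is judged (in metres and radians):
On the way, in this order (a step that is already met when the one before it is completed fails the run):
1. the green comb is lifted out of the tray (height (world z) of green_comb_mid above 0.07 m), for 0.1 s.
2. the green comb, fully home in the thread and flat, is pressed down with 5 N or more for half a second (z of green_comb_mid in the frame of spindle_mid between 0.04 and 0.0475 m and y of green_comb_mid in the frame of spindle_mid between -0.008 and 0.008 m and x of green_comb_mid in the frame of spindle_mid between -0.025 and 0.025 m and angle between the x axis of green_comb_mid and the x axis of spindle_mid, either way round below 0.09 rad and angle between green_comb_mid's own z axis and vertical below 0.15 rad and contact force between green_comb and stand above 5 N), for 0.5 s.
At the end, for the whole second after the job is handed in: The green comb stands released and still on the spindle with its teeth fully home: its centre 40 to 47.5 mm above the spindle axis, within 14 mm of it sideways and within 25 mm of the middle of the thread lengthwise, its length within 0.09 rad of the axis and its lean to the side under 0.28 rad (z of green_comb_mid in the frame of spindle_mid between 0.04 and 0.0475 m and y of green_comb_mid in the frame of spindle_mid between -0.014 and 0.014 m and x of green_comb_mid in the frame of spindle_mid between -0.025 and 0.025 m and angle between the x axis of green_comb_mid and the x axis of spindle_mid, either way round below 0.09 rad and angle between green_comb_mid's own z axis and vertical below 0.28 rad and linear speed of green_comb below 0.02 m/s and contact force between the fingers and green_comb below 0.2 N); the robot touches nothing.
It fails at once if the comb is forced against the spindle with more than 25 N (contact force between green_comb and stand above 25 N).
It fails at once if another comb is moved by more than 25 mm (distance of any of yellow_comb_mid, blue_comb_mid from where it was at the start of the episode above 0.025 m).
It fails at once if the brass nut is moved by more than 30 mm (distance of nut from where it was at the start of the episode above 0.03 m).
It also fails if it takes over 54 s, if anything falls off the work surface, if the arm or the gripper's body presses on something with over 40 N, if the wrist force passes 120 N, or if a joint passes its speed limit or range.

## Robot

A 7-joint arm with a two-finger parallel gripper is mounted at the origin on the work surface. World frame = base frame: x ahead of the robot, y to its left, z up, the work surface at z = 0. Lengths are in m, angles in degrees, forces in N, time in s.
With the tool pointing down it reaches from about 0.35 to 0.9 m from the base axis. Payload 8.1 kg.
Tool frame: the origin (TCP) lies at the very end of the fingers, on their centre line; the grasp point (between the pads) lies 19 mm behind it; z points along the fingers, y is the line along which they close (so a half turn about z gives the same grasp; the last joint's range is limited). The gripper opens to 92 mm and grips with 3 to 60 N. Pads are 19 mm wide; open, the fingers measure 130 mm over their backs; the gripper's body (75 mm by 190 mm) begins 47 mm behind the grasp point.
Start: joints at [-82.368, 24.895, 1.432, 90.138, -0.665, 64.973, -4.303], TCP at [0.146, 0.608, 0.187] pointing down, gripper open.
Joint ranges: [-149.89, 149.89], [-25.12, 119.58], [-72.63, 75.52], [4.76, 147.25], [-75.54, 255.54], [6.69, 114.76], [-157.13, 157.13]. Speed limits (degrees/s): [127.2, 127.2, 172.46, 172.46, 180, 180, 180].

## Interface

Orientations are given as [roll, pitch, yaw] about the fixed x, y, z axes, in that order (R = Rz(yaw) Ry(pitch) Rx(roll)).
In Python, from cell import * gives the robot as it stands. Calls block until the motion is done:
- move_pose(position, orientation): joint-space move of the TCP to a pose.
- move_l(position, vel=0.15, orientation=None): straight line of the TCP; orientation=None keeps the orientation; vel is the mean speed in m/s.
- set_joints(angles): joint-space move.
- release() and clamp(grip_force=None): open the fingers fully, or close them until they stop; grip_force is the grip in N (None keeps the last).
- dwell(seconds).
- solve_ik(position, orientation): joint angles nearest the present ones, or None.
- get_state(): the state.
- snapshot(name): name is "side" or "top" or "wrist"; returns a dict with "image" (480x640x3 uint8, red, green, blue), "depth" (480x640 float32, m along the optical axis (not along the pixel's ray), 0 where there is no reading), "fov_y" (degrees; the focal length in pixels is half the picture's height over the tangent of half this angle, whatever the lens; pixels are square), "cx", "cy" (the principal point, pixels), "origin" and "orientation" of the camera in the world; the wrist camera has in their place "T_tool_cam" (4x4, takes a point from camera to tool coordinates, whose origin is the TCP and whose axes are the flange's). Camera axes: x right, y down, z forward; pixel columns grow to the right and rows downward; lengths in m; the calibration is good to about 2 mm. A picture is of the moment at which its call begins: read the wrist's pose just before it.
A pose or a line that the arm cannot do raises Unreachable and nothing moves.
- close_job(): hands the job in; it is judged then, once.
The state is a dict: "clock": time; "joint_positions": joint angles; "joint_velocities": joint speeds; "joint_torque": joint torques, N m; "position": TCP position; "orientation": TCP orientation; "ft_force": force on the tool from outside, world axes, zero at the start; "ft_torque": the same for the moment, N m; "opening": opening from 0.0 (shut) to 1.0 (fully open); "grasp_force": force on a finger pad.
Only numpy, scipy, OpenCV 4.12 (cv2) and the standard library are available. Lean on these libraries where they do the work, as an engineer would, in place of code of your own. Each camera call takes 0.05 s, during which the arm holds its last target. There are 200 camera calls.

## Working session

There is one attempt and no reset: what is moved stays moved. The work goes in short steps, each a Python script; the robot and the scene stay as the last script left them, time stands still between calls to the robot, and variables do not carry over. Pictures are saved under pics/ and viewed, at most 10 in all, crops included, and the job is handed in when it is done.

```bash
mkdir -p pics; cat > h.py <<'E'
from cell import *
import numpy as np, cv2
from scipy.spatial.transform import Rotation as R
def cam(s,st=None):
    if "T_tool_cam" in s:
        T=np.eye(4);T[:3,:3]=R.from_euler('xyz',st["orientation"],degrees=True).as_matrix();T[:3,3]=st["position"]
        return T@np.array(s["T_tool_cam"])
    T=np.eye(4);T[:3,:3]=R.from_euler('xyz',s["orientation"],degrees=True).as_matrix();T[:3,3]=s["origin"];return T
def cloud(s,st=None):
    d=s["depth"];h,w=d.shape;f=h/2/np.tan(np.radians(s["fov_y"])/2)
    u,v=np.meshgrid(np.arange(w),np.arange(h))
    P=np.stack([(u-s["cx"])/f*d,(v-s["cy"])/f*d,d],-1)
    T=cam(s,st);P=P@T[:3,:3].T+T[:3,3];P[d==0]=np.nan;return P
def save(n,im): cv2.imwrite("pics/"+n+".png",cv2.cvtColor(im,cv2.COLOR_RGB2BGR))
E
python3 - <<'E'
from h import *
import pickle
st=get_state();print(st)
for n in("top","side"):
    s=snapshot(n);save(n+"0",s["image"]);pickle.dump((s,st),open(n+".pkl","wb"))
    print({k:v for k,v in s.items() if k not in("image","depth")})
E
```

```text
{'clock': 0.0, 'joint_positions': array([-82.36830965,  24.9365881 ,   1.43111965,  90.19015368,
        -0.66370016,  64.97434538,  -4.30326209]), 'joint_velocities': array([ 0.08696214,  0.05186767,  0.04102424, -0.00739928, -0.1254793 ,
       -0.01887394, -0.00213578]), 'joint_torque': array([-3.93989612e-04, -6.67871261e+01,  9.84526277e-01, -3.14455390e+01,
       -6.07515872e-02,  4.29913437e-02,  1.66716259e-04]), 'position': array([0.14594497, 0.60711148, 0.18633652]), 'orientation': array([-1.79907677e+02,  9.35057371e-03,  1.66485557e+02]), 'ft_force': array([ 0.62187935,  0.4031599 , -0.25266426]), 'ft_torque': array([-0.04728527,  0.02868958, -0.03030606]), 'grasp_force': 0.0, 'opening': 0.998269977857392}
{'fov_y': 45.565974112646416, 'cx': 324.1666544693379, 'cy': 247.2455516676774, 'origin': array([0.39145147, 0.05346946, 0.98850957]), 'orientation': array([-170.68269105,    0.75529649,  -88.74025114])}
{'fov_y': 57.62887481642054, 'cx': 314.0782399681306, 'cy': 238.0776834194238, 'origin': array([ 0.23684079, -0.35004921,  0.6286975 ]), 'orientation': array([-136.88394989,   -1.07453027,  -33.0708389 ])}
```

View pics/top0.png

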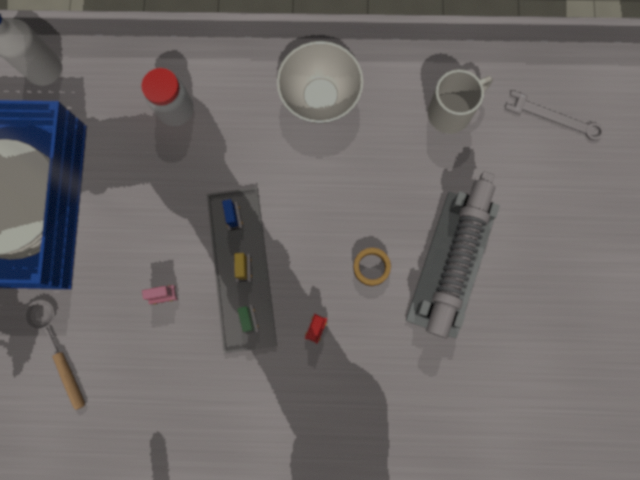

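View pics/side0.png

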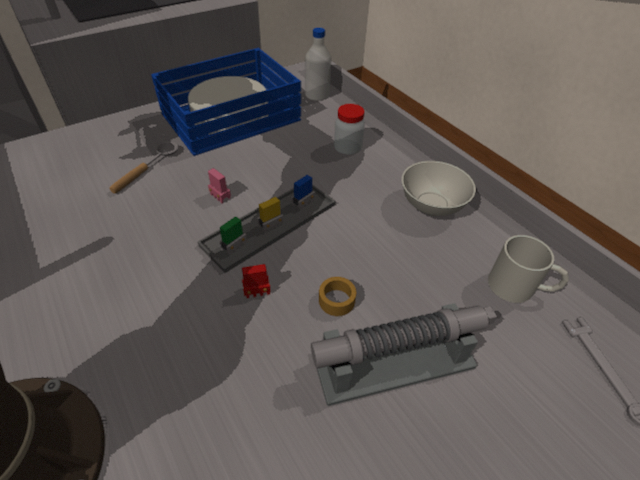

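Top view: the candidates are green (246,319), yellow (240,265), blue (231,213), the pink look-alike (158,294) and the red one (316,328). I choose the green comb, the end of the tray nearest the robot (side view 232,231). The spindle is at (462,255) and the nut at (372,266).

```bash
cat >> h.py <<'E'
def hsvmask(s,h0,h1,smin=90,vmin=30):
    return cv2.inRange(cv2.cvtColor(s["image"],cv2.COLOR_RGB2HSV),(h0,smin,vmin),(h1,255,255))>0
def rect(P):
    c,(a,b),ang=cv2.minAreaRect((P[:,:2]*1000).astype(np.float32));
    if a<b:a,b,ang=b,a,ang+90
    return np.array(c)/1000,a,b,(ang+90)%180-90
E
python3 - <<'E'
from h import *
import pickle
for n in("top","side"):
    s,st=pickle.load(open(n+".pkl","rb"));P=cloud(s)
    for nm,h in(("green",(45,80)),("yellow",(20,34)),("blue",(105,125))):
        m=hsvmask(s,*h)&np.isfinite(P[...,2])&(P[...,2]>.03)&(P[...,2]<.09)
        k,l,t,_=cv2.connectedComponentsWithStats(m.astype(np.uint8))
        Q=None
        for i in range(1,k):
            if t[i,4]>40:
                Q=P[l==i]; zt=np.percentile(Q[:,2],95);T=Q[Q[:,2]>zt-.006]
                print(n,nm,t[i],zt.round(4),rect(T))
    # spindle: points high above stand
    z=P[...,2];reg=np.zeros(z.shape,bool)
    if n=="top": reg[170:340,400:505]=1
    else: reg[300:400,310:500]=1
    Q=P[reg&(z>.08)&(z<.11)]
    c=Q.mean(0);w=np.linalg.svd(Q-c,full_matrices=False)[2][0]
    print(n,"spindle",c,np.degrees(np.arctan2(w[1],w[0])),w,np.percentile(Q[:,2],[50,99]))
    T=Q[:, :]
    print(rect(Q))
    Q=P[reg&(z>.005)&(z<.03)];print("stand",rect(Q),np.median(Q[:,2]))
E
```

```text
top yellow [235 253  12  27 301] 0.0668 (array([0.51080066, 0.20636931]), 39.76773452758789, 16.07795524597168, 3.2824480533599854)
top blue [  0 107  55  16 702] 0.0875 (array([0.76471625, 0.57809174]), 83.72886657714844, 3.2006359100341797, -89.6086356639862)
top blue [ 59 108  21  70 977] 0.0873 (array([0.71475452, 0.5092886 ]), 102.84937286376953, 4.4750142097473145, 1.1818468570709229)
top blue [   0  178   73  110 1940] 0.087 (array([0.54270428, 0.51552209]), 190.31039428710938, 69.72615051269531, -23.821365356445312)
top blue [222 199  16  28 280] 0.0672 (array([0.60027386, 0.22899933]), 39.07900619506836, 16.059432983398438, 14.028825759887695)
top spindle [ 0.53003494 -0.1506029   0.0896186 ] 161.62497985139035 [-0.94901049  0.3152343   0.00253323] [0.08974493 0.09859478]
(array([ 0.53684949, -0.15425815]), 277.974609375, 46.428802490234375, -18.208786010742188)
stand (array([ 0.52729962, -0.13282875]), 253.1387481689453, 128.5885009765625, -18.992263793945312) 0.010907645516892828
side green [220 217  23  28 406] 0.0677 (array([0.42287708, 0.19489339]), 39.56743621826172, 1
[... 351 characters left out ...]
ray([0.56701233, 0.54901373]), 369.0157775878906, 180.1412811279297, -36.134620666503906)
side blue [173  92  16   9  70] 0.0419 (array([0.53093903, 0.72711951]), 44.18290710449219, 9.693790435791016, 6.0269856452941895)
side blue [294 175  19  25 328] 0.0674 (array([0.60084552, 0.23021692]), 40.55477523803711, 17.23296356201172, 14.40104866027832)
side spindle [ 0.5247254  -0.15313584  0.09075884] 161.7470788747494 [-0.9496804   0.31321131  0.00241247] [0.09131619 0.09972009]
(array([ 0.53682697, -0.15282735]), 277.86016845703125, 45.97233581542969, -18.033966064453125)
stand (array([ 0.54229578, -0.10885937]), 239.88768005371094, 177.73025512695312, -18.517135620117188) 0.01258788830378127
```

```bash
cat > w.py <<'E'
from h import *
def shot(name):
    st=get_state();s=snapshot("wrist");save(name,s["image"]);return s,st,cloud(s,st)
def comb(s,P,h=(45,80),smin=90):
    m=hsvmask(s,*h,smin)&(P[...,2]>.03)&(P[...,2]<.4)
    k,l,t,_=cv2.connectedComponentsWithStats(m.astype(np.uint8));i=1+np.argmax(t[1:,4]);Q=P[l==i]
    zt=np.percentile(Q[:,2],95);return t[i],zt,rect(Q[Q[:,2]>zt-.005])
E
python3 - <<'E'
from w import *
move_pose([.423,.195,.22],[180,0,-163])
dwell(.3)
s,st,P=shot("w1");print(st["position"],st["orientation"],st["joint_positions"],st["clock"],st["ft_force"]);print(np.array(s["T_tool_cam"]).round(3))
print(comb(s,P))
E
```

```text
[0.42290786 0.1953905  0.21991105] [-1.79995205e+02 -8.84194776e-03 -1.62959864e+02] [-43.35711956   7.95553262  13.68074815 109.40187007  -2.10442701
  62.89090747  78.19659557] 2.2083 [0.38501462 0.20321084 0.69627542]
[[ 0.001 -0.958 -0.285  0.075]
 [ 1.     0.001  0.     0.001]
 [ 0.    -0.285  0.958 -0.198]
 [ 0.     0.     0.     1.   ]]
(array([315, 186,  17,  47, 750], dtype=int32), np.float64(0.06705824352048567), (array([0.42458646, 0.19708884]), 40.073974609375, 15.316452980041504, 16.80445098876953))
```

View pics/w1.png

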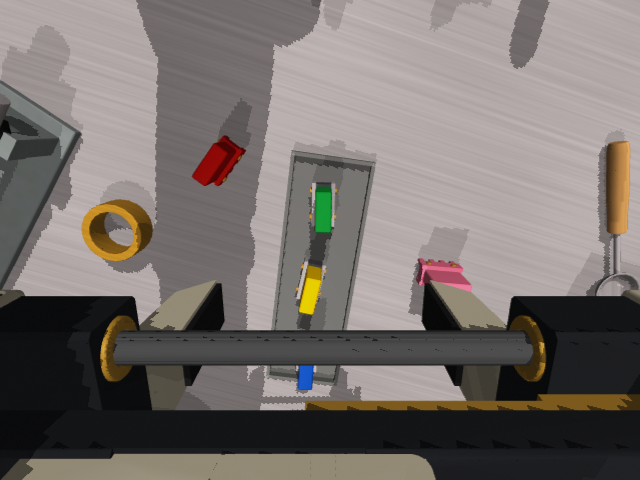

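Wrist view: the green comb at (323,210) stands upright at the near tray end, with yellow at (312,287), blue at (306,377), red at (217,162) and pink at (445,273). The choice is confirmed, so I'll grasp it.

```bash
python3 - <<'E'
from w import *
o=[180,0,-163]
move_l([.4237,.196,.08],vel=.15,orientation=o)
move_l([.4237,.196,.034],vel=.08)
clamp(40); dwell(.2); st=get_state();print(st["opening"]*92,st["grasp_force"],st["position"],st["ft_force"])
move_l([.4237,.196,.20],vel=.15);dwell(.3)
st=get_state();print(st["opening"]*92,st["grasp_force"],st["ft_force"])
c=np.array([.535,-.1535]); 
move_pose([c[0],c[1],.24],[180,0,161.8]);dwell(.4)
s,st,P=shot("w2");print(st["clock"],st["position"],st["orientation"],st["ft_force"],st["ft_torque"])
import pickle;pickle.dump((s,st),open("w2.pkl","wb"))
print(comb(s,P))
E
```

```text
0.4881457613479357 0.0 [0.42370025 0.19601239 0.03400074] [ 0.67128322 -0.12692615 -0.21306164]
0.3975572177787266 0.0 [ 1.60221441 -0.28683905  0.03239151]
9.05 [ 0.53503694 -0.1531066   0.23998883] [ 1.79994588e+02 -3.33216375e-03  1.61838581e+02] [0.15541575 0.28558074 0.31952403] [ 0.0267308   0.02905431 -0.01512535]
(array([  43,  365,   41,   46, 1163], dtype=int32), np.float64(0.051103397625304574), (array([ 0.56877905, -0.37829089]), 402.9073486328125, 59.54539108276367, -61.14028549194336))
```

View pics/w2.png

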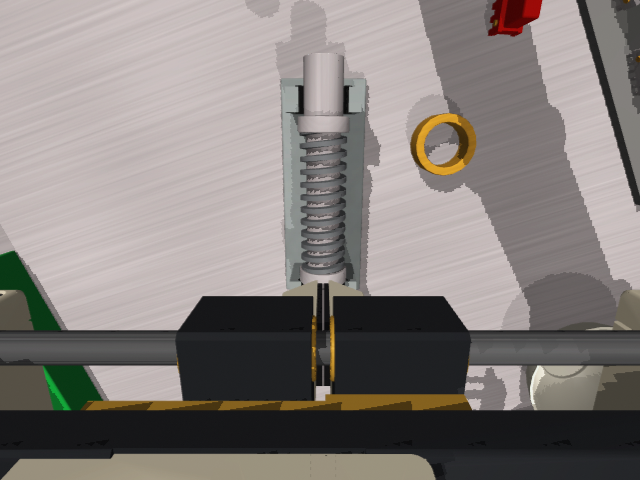

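The fingers closed fully (0.4 mm) with no comb between them, so the grasp missed. In this view the spindle thread is at about (323,200), in line with the finger centre. I'll check the tray next.

```bash
python3 - <<'E'
from w import *
s=snapshot("top");save("top1",s["image"]);a=s["image"][170:370,180:380];
q=snapshot("side");save("side1",q["image"]);b=q["image"][150:350,180:380]
save("tray1",np.hstack([cv2.resize(a,(400,400)),cv2.resize(b,(400,400))]))
for n,x in(("top",s),("side",q)):
    P=cloud(x);z=P[...,2];m=hsvmask(x,45,80,70,20)&(P[...,0]<.55)&(P[...,1]>.1)
    Q=P[m&(z>.0)&(z<.3)];print(n,len(Q),np.nanmedian(Q,0) if len(Q) else 0, rect(Q) if len(Q) else 0)
E
```

```text
top 218 [0.42340407 0.19436598 0.06469239] (array([0.42355164, 0.19460023]), 39.011192321777344, 14.84575080871582, 14.760468482971191)
side 421 [0.42106965 0.19078943 0.05635451] (array([0.43293311, 0.22808575]), 103.23555755615234, 42.516178131103516, 69.48033905029297)
```

View pics/tray1.png

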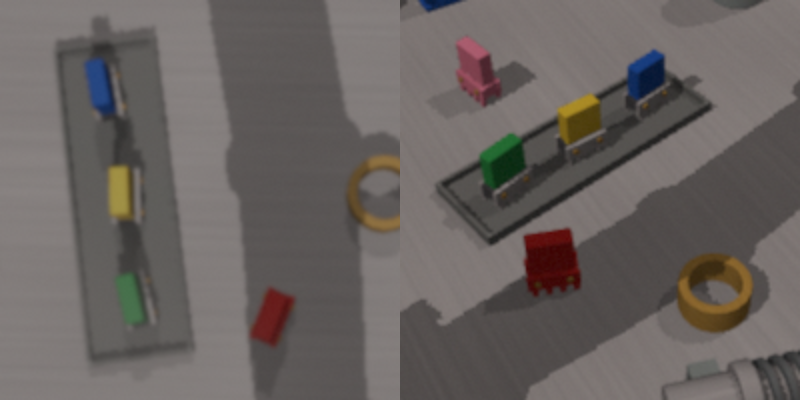

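```bash
python3 - <<'E'
from w import *
import pickle
s,st=pickle.load(open("w2.pkl","rb"));P=cloud(s,st)
f=240/np.tan(np.radians(s["fov_y"]/2));print(f,s["cx"],s["cy"],st["position"])
T=np.linalg.inv(cam(s,st))
def pj(p):
    q=T[:3,:3]@np.array(p)+T[:3,3];return s["cx"]+f*q[0]/q[2],s["cy"]+f*q[1]/q[2]
print("tcp px",pj(st["position"]), "20mm back", pj(np.array(st["position"])+[0,0,.02]))
A=R.from_euler('xyz',st["orientation"],degrees=True).as_matrix()
for v in range(276,312,3):
    print(v,[tuple(((P[v,u]-st["position"])@A*1000).round(0)) for u in (312,318,328,336)])
E
```

```text
377.4992933837828 322.6571972243606 239.57031076613322 [ 0.53503694 -0.1531066   0.23998883]
tcp px (np.float64(319.6921698794442), np.float64(269.30783598764356)) 20mm back (np.float64(319.415099659024), np.float64(283.4990212355683))
276 [(np.float64(-62.0), np.float64(-9.0), np.float64(144.0)), (np.float64(-61.0), np.float64(-3.0), np.float64(141.0)), (np.float64(-62.0), np.float64(7.0), np.float64(142.0)), (np.float64(-63.0), np.float64(15.0), np.float64(145.0))]
279 [(np.float64(-65.0), np.float64(-9.0), np.float64(144.0)), (np.float64(-64.0), np.float64(-3.0), np.float64(141.0)), (np.float64(-65.0), np.float64(7.0), np.float64(142.0)), (np.float64(-66.0), np.float64(15.0), np.float64(146.0))]
282 [(np.float64(10.0), np.float64(-3.0), np.float64(-41.0)), (np.float64(-68.0), np.float64(-3.0), np.float64(142.0)), (np.float64(-68.0), np.float64(7.0), np.float64(142.0)), (np.float64(11.0), np.float64(8.0), np.float64(-43.0))]
285 [(np.float64(10.0), np.float64(-3.0), np.float64(-46.0)), (np.float64(9.0), np.float64(-0.0), np.float64(-42.0)), (np.float64(9.0), np.float64(4.0), np.flo
[... 1206 characters left out ...]
13.0))]
303 [(np.float64(35.0), np.float64(-1.0), np.float64(-114.0)), (np.float64(8.0), np.float64(-0.0), np.float64(-59.0)), (np.float64(9.0), np.float64(4.0), np.float64(-60.0)), (np.float64(35.0), np.float64(5.0), np.float64(-114.0))]
306 [(np.float64(35.0), np.float64(-1.0), np.float64(-116.0)), (np.float64(9.0), np.float64(-0.0), np.float64(-62.0)), (np.float64(9.0), np.float64(4.0), np.float64(-62.0)), (np.float64(35.0), np.float64(5.0), np.float64(-115.0))]
309 [(np.float64(35.0), np.float64(-1.0), np.float64(-116.0)), (np.float64(8.0), np.float64(-0.0), np.float64(-64.0)), (np.float64(9.0), np.float64(4.0), np.float64(-65.0)), (np.float64(36.0), np.float64(5.0), np.float64(-118.0))]
```

The comb hasn't moved. Depth on the closed fingers shows their real ends about 41 mm behind the reported TCP, with the body also 41–45 mm further back than specified. That explains why they closed above the 66 mm comb top, so I'll go 40 mm lower, in guarded steps.

```bash
python3 - <<'E'
from w import *
o=[180,0,-163]; p=[.4245,.1953]
release()
move_pose([*p,.12],o);
move_l([*p,.04],vel=.15);dwell(.15)
f0=get_state()["ft_force"]
for z in(.03,.02,.01,.002,-.006):
    move_l([*p,z],vel=.08);st=get_state();df=st["ft_force"]-f0
    print(z,df.round(2),st["position"][2].round(4))
    if np.abs(df).max()>4: print("contact");break
else:
    clamp(40);dwell(.2);st=get_state();print(st["opening"]*92,st["grasp_force"],st["position"])
    if st["opening"]*92>10:
        move_l([*p,.16],vel=.15);dwell(.2)
        st=get_state();print(st["opening"]*92,st["grasp_force"],st["ft_force"]-f0,st["clock"])
        s,st,P=shot("w3")
E
```

```text
0.03 [-0.5   0.57  0.25] 0.03
0.02 [ 0.09 -0.56  0.63] 0.0199
0.01 [-1.11  0.05 -1.38] 0.0099
0.002 [-0.6  -0.57 -0.29] 0.0019
-0.006 [-0.14 -0.76 -0.59] -0.0061
15.848184571405367 39.99859571456909 [ 0.4244787   0.19532275 -0.00600408]
16.19405028084828 39.99826490879059 [ 0.22539645 -0.26530947 -1.52512261] 17.0667
```

The comb is held (16 mm opening, 40 N). Now I'll measure the spindle axis in the wrist picture relative to the finger centre.

```bash
python3 - <<'E'
from w import *
import pickle
c=[]
for n in("w2","top","side"):
    s,st=pickle.load(open(n+".pkl","rb"));P=cloud(s,st if n=="w2" else None);z=P[...,2]
    reg=np.zeros(z.shape,bool)
    if n=="w2": reg[40:285,270:380]=1
    elif n=="top": reg[170:340,400:505]=1
    else: reg[290:400,300:505]=1
    d0=np.array([np.cos(np.radians(161.8)),np.sin(np.radians(161.8))]);n0=np.array([-d0[1],d0[0]])
    c0=np.array([.535,-.1535])
    Q=P[reg&(z>.078)&(z<.11)];a=(Q[:,:2]-c0)@d0;b=(Q[:,:2]-c0)@n0
    bins=np.arange(-.17,.17,.005);out=[]
    for i in bins:
        k=(a>=i)&(a<i+.005)
        if k.sum()>8: out.append((int((i+.0025)*1000),round(np.percentile(b[k],2)*1e3,1),round(np.percentile(b[k],98)*1e3,1),round(Q[k,2].max()*1e3,1)))
    print(n);print(*out,sep=" ")
    # stand base plate
    Q=P[reg&(z>.003)&(z<.02)]
    o=np.array(out);k=np.abs(o[:,0])<110;print("centre line fit",np.polyfit(o[k,0],(o[k,1]+o[k,2])/2,1), "z",np.median(o[:,3]))
E
```

```text
w2
(-72, np.float64(-24.9), np.float64(20.7), np.float64(93.1)) (-67, np.float64(-24.7), np.float64(20.6), np.float64(99.8)) (-62, np.float64(-23.7), np.float64(20.1), np.float64(100.1)) (-57, np.float64(-21.6), np.float64(18.1), np.float64(100.5)) (-52, np.float64(-22.2), np.float64(11.4), np.float64(97.6)) (-47, np.float64(-19.7), np.float64(19.0), np.float64(98.2)) (-42, np.float64(-22.3), np.float64(14.1), np.float64(98.0)) (-37, np.float64(-19.2), np.float64(19.3), np.float64(97.8)) (-32, np.float64(-22.0), np.float64(17.2), np.float64(98.1)) (-27, np.float64(-22.1), np.float64(13.3), np.float64(95.4)) (-22, np.float64(-21.5), np.float64(18.1), np.float64(98.1)) (-17, np.float64(-22.0), np.float64(12.1), np.float64(98.6)) (-12, np.float64(-16.1), np.float64(18.9), np.float64(98.2)) (-7, np.float64(-21.7), np.float64(15.7), np.float64(98.7)) (-2, np.float64(-20.8), np.float64(15.4), np.float64(95.0)) (2, np.float64(-21.4), np.float64(17.7), np.float64(98.4)) (7, np.float64(-22.5), np.float64(11.9), np.float64(97.0)) (12, np.float64(-19.0), np.float64(18.4), np.float64(98.2)) (17,
[... 7775 characters left out ...]
1.7), np.float64(20.7), np.float64(101.5)) (92, np.float64(-15.8), np.float64(15.5), np.float64(95.5)) (97, np.float64(-16.0), np.float64(15.4), np.float64(94.7)) (102, np.float64(-13.8), np.float64(15.7), np.float64(95.5)) (107, np.float64(-15.7), np.float64(15.2), np.float64(94.8)) (112, np.float64(-14.2), np.float64(15.9), np.float64(95.9)) (117, np.float64(-15.7), np.float64(15.3), np.float64(96.9)) (122, np.float64(-14.8), np.float64(15.4), np.float64(94.7)) (127, np.float64(-15.0), np.float64(15.2), np.float64(94.9)) (132, np.float64(-15.6), np.float64(15.5), np.float64(95.1)) (137, np.float64(-16.8), np.float64(15.8), np.float64(95.1))
centre line fit [-0.004428    0.67159091] z 97.35
```

```bash
python3 - <<'E'
from w import *
import pickle
d0=np.array([np.cos(np.radians(161.8)),np.sin(np.radians(161.8))]);n0=np.array([-d0[1],d0[0]]);c0=np.array([.535,-.1535])
for n,bc in(("w2",-.0023),("top",-.0004),("side",.0002)):
    s,st=pickle.load(open(n+".pkl","rb"));P=cloud(s,st if n=="w2" else None).reshape(-1,3);P=P[np.isfinite(P[:,2])&(P[:,2]>.085)&(P[:,2]<.105)]
    a=(P[:,:2]-c0)@d0;b=(P[:,:2]-c0)@n0-bc
    k=(np.abs(b)<.003)&(a>-.045)&(a<.055)
    ph=a[k]/.012*2*np.pi;A=np.c_[np.ones(k.sum()),np.cos(ph),np.sin(ph)]
    x=np.linalg.lstsq(A,P[k,2],rcond=None)[0];print(n,k.sum(),x*1e3,"crest at a mod12 =",(np.arctan2(x[2],x[1])/2/np.pi*12)%12)
    zz=P[np.abs(b)<.004];aa=a[np.abs(b)<.004];hi=aa[(zz[:,2]>.0988)&(abs(aa)<.1)];print("collars",np.sort(hi)[[0,-1]], hi[hi<0].max(), hi[hi>.05].min())
E
python3 - <<'E'
from w import *
import cv2
im=cv2.imread("pics/w3.png");cv2.imwrite("pics/w3c.png",cv2.resize(im[240:400,240:420],(720,640))[:600])
E
```

```text
w2 722 [93.46953926  0.87307552  3.54626313] crest at a mod12 = 2.5389692030792803
collars [-0.0684038   0.08540914] -0.05946418704430426 0.060551525588545166
top 236 [92.47962595 -0.9248594   3.32665983] crest at a mod12 = 3.5178899202858265
collars [-0.06868518  0.08623672] -0.021083922736120562 0.06256187433563372
side 285 [94.3548755  -0.15634745  3.2269964 ] crest at a mod12 = 3.0924600690703112
collars [-0.07134906  0.08735139] -0.007437098921396683 0.06192472191029012
```

View pics/w3c.png

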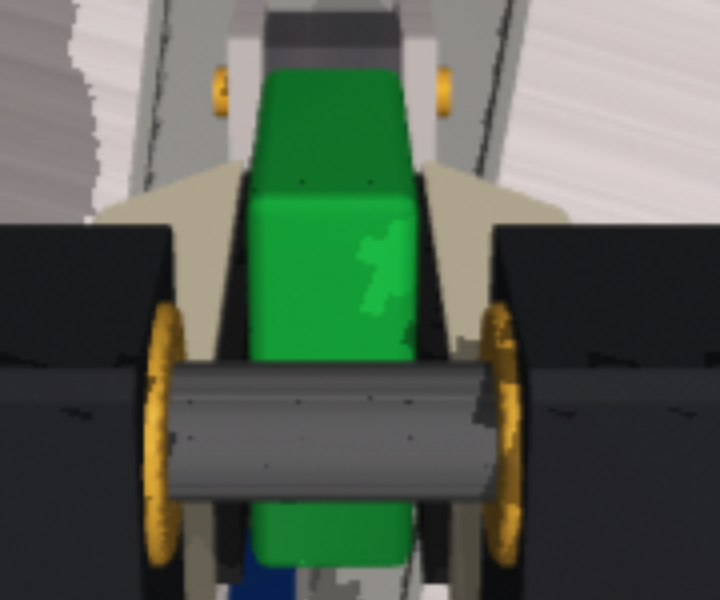

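w3: the comb is straight in the grip, its top spanning full-picture rows 289–381. That puts its centre 0.7 mm behind the TCP and its length at 39 mm, which agrees with the given size. The crests lie at a≈2.5 (mod 12 mm), so I start at a=3.2 and feel down.

```bash
cat > sp.py <<'E'
from w import *
Y=161.75
d0=np.array([np.cos(np.radians(Y)),np.sin(np.radians(Y))]);n0=np.array([-d0[1],d0[0]]);c0=np.array([.535,-.1535])
def xy(a,b=-.0003): return list(c0+a*d0+b*n0)
def fz(n=6):
    r=[]
    for _ in range(n): dwell(.02);r.append(get_state()["ft_force"])
    return np.mean(r,0)
E
python3 - <<'E'
from sp import *
a=.0032
move_pose([*xy(a),.13],[180,0,Y]);move_l([*xy(a),.095],vel=.1,orientation=[180,0,Y]);dwell(.3)
f0=fz(10);np.save("f0.npy",f0);print(f0)
for z in np.arange(.089,.0759,-.001):
    move_l([*xy(a),z],vel=.02);d=fz()-f0;st=get_state()
    print(round(z,4),d.round(2),(st["ft_torque"]).round(2),st["position"][2].round(4))
    if d[2]>4: break
print(st["clock"])
E
```

```text
[-0.15073495  0.23771584 -1.42355249]
0.089 [-0.11 -0.06  0.02] [-0.06  0.01 -0.  ] 0.089
0.088 [0.08 0.16 0.14] [-0.01  0.06  0.02] 0.088
0.087 [ 0.16 -0.14  0.27] [-0.02  0.02  0.03] 0.087
0.086 [ 0.14 -0.19 -0.05] [-0.03  0.02 -0.02] 0.086
0.085 [ 0.21 -0.39  0.26] [0.01 0.06 0.01] 0.085
0.084 [-0.23 -0.33  0.1 ] [0.02 0.01 0.06] 0.084
0.083 [ 0.35 -0.56  0.11] [-0.01  0.   -0.01] 0.083
0.082 [0.03 0.14 0.1 ] [-0.02  0.05  0.02] 0.082
0.081 [0.24 0.19 0.22] [-0.01 -0.    0.02] 0.081
0.08 [-0.03 -0.34 -0.02] [-0.02 -0.01  0.  ] 0.08
0.079 [-0.2  -0.55  0.29] [ 0.   -0.03 -0.01] 0.079
0.078 [-0.66 -0.08  3.87] [ 0.1   0.22 -0.02] 0.0782
0.077 [-1.37  0.51  7.14] [0.22 0.43 0.02] 0.0772
24.2
```

Contact only came at TCP z≈0.0785, which is the fully home height (0.079 expected, 0.0855 on the crests), so the teeth dropped straight in. Now the 10 N press.

```bash
python3 - <<'E'
from sp import *
f0=np.load("f0.npy");a=.0032;z=.077
for _ in range(5):
    d=(fz()-f0)
    if d[2]>9.3: break
    z-=min(.0005,(10-d[2])/4000); move_l([*xy(a),z],vel=.02)
h=[]
for _ in range(12): dwell(.08);h.append(fz(1)-f0)
h=np.array(h);print(z,h.mean(0),h[:,2].min(),h[:,2].max(),get_state()["ft_torque"],get_state()["position"])
# ease off until about 1 N, then let go
for _ in range(8):
    if (fz()-f0)[2]<1.2: break
    z+=.0004; move_l([*xy(a),z],vel=.02)
print(z,fz()-f0)
release();dwell(.3);z0=z
move_l([*xy(a),.16],vel=.1)
move_l([*xy(a-.07),.22],vel=.2);dwell(.3)
s,st,P=shot("w4");print(comb(s,P),st["clock"])
for n in("top","side"):
    q=snapshot(n);save(n+"4",q["image"]);P=cloud(q)
    m=hsvmask(q,45,80,90)&(P[...,2]>.1)&(P[...,2]<.2);Q=P[m]
    if len(Q)>20:
        zt=np.percentile(Q[:,2],95);r=rect(Q[Q[:,2]>zt-.006]);print(n,len(Q),zt,r,"a,b mm",(r[0]-c0)@d0*1e3,(r[0]-c0)@n0*1e3)
b=cv2.imread("pics/side4.png")[200:420,270:530]
w=cv2.resize(cv2.imread("pics/w4.png"),(400,300));b=cv2.resize(b,(400,300));cv2.imwrite("pics/f4.png",np.hstack([w,b]))
E
```

```text
0.07610798900316587 [-2.09837576  0.54116023  9.83966974] 9.030583645439402 10.280284237515785 [0.26022583 0.58058584 0.01411954] [ 0.53221334 -0.15234451  0.07654259]
0.07890798900316585 [ 0.7070387  -0.02197908  0.72875403]
(array([ 311,  107,   23,   61, 1381], dtype=int32), np.float64(0.15170165159647636), (array([ 0.53248767, -0.15086325]), 39.96516036987305, 15.409417152404785, -18.539588928222656)) 32.2833
top 374 0.15158233530645332 (array([ 0.53092316, -0.15210699]), 40.47314453125, 15.641160011291504, -15.259117126464844) a,b mm 4.308013347780335 -0.04621622944477815
side 713 0.15223065891783344 (array([ 0.53022894, -0.15131017]), 38.93072509765625, 17.05755043029785, -16.51421356201172) a,b mm 5.216845723635858 -0.5855615896987361
```

View pics/f4.png

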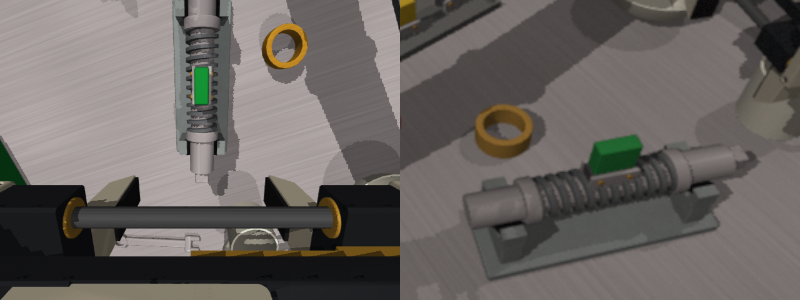

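The comb sits at (202,86) in the wrist half and (615,157) in the side half: upright, centred and in line with the spindle. Its top is at 151.7 mm against 151 mm expected when home, and nothing is touching it. Handing in.

```bash
python3 -c "
from cell import *
print(close_job())"
```

```text
the job is handed in; nothing more can be done
None
```

The green comb was left released, upright and fully seated on the spindle thread, after a press of about 10 N held for about a second, and the job was handed in at about 32 s; my first grasp closed above the comb because the fingertips end about 41 mm short of the stated TCP, so I repeated it lower.

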